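# Fit the amber filter in the gem lamp

## Task

Fit the amber filter to the gem-cutting lamp: lay it flat inside the lamp's open mouth, then set the brass retaining ring on top of it with its ears between the two black claws, and twist the ring clockwise (seen from above) until both ears are fully home under the claws. Let go of everything, and leave the blue filter where it lies.

Things in the scene. Friction and masses are not known exactly. Their poses are not given: they have to be found in the camera images.
- amber_mid (a point): Amber filter: a dark steel disc lying flat on the table with a bright amber glass face on top, 50 mm across, 12 mm thick, 40 g. The point is its centre (6 mm above its underside), z up. Take it across its rim with the fingertips.
- blue_mid (a point): Blue filter: same size and shape as the amber one, but its face is blue. Not wanted; it may lie in either of the two filters' places. The point is its centre.
- ring_bar (a point): Brass retaining ring, 66 mm across, on a sleeve tapering to 44 mm at its foot; two flat ears (16 mm wide, 5 mm thick, undersides 10 mm above the foot) reach to 54 mm from its centre. Black bridge handle: bar 12 mm thick, 14 high, 50 free between its legs. Point: mid-bar, where to pinch, 40 mm above the foot (ring's top is 25 mm lower). x axis: along bar and ears, z up.
- lamp_mouth (a point): Lamp head: fixed finned aluminium barrel, mouth up, 124 mm across, rim 60 mm above the table; mouth 70 mm across, flat floor 20 mm below the rim. Point: mouth's centre at rim height, z up, x axis along the line of the two claws. With filter and ring in place, the ring's foot rests on the filter and mid-bar is 32 mm above the rim.
- lamp_claw (a point): Top of one of two opposite black claws on the rim, 18 mm wide, overhanging inwards to 44 mm from the centre, 13 to 19 mm above the rim. Lower the ring with ears over the red rim marks, 60 degrees counterclockwise of the claws (20 either way is harmless); turned 60 degrees clockwise, bar and claws are in line. Stops end the turn about 4 degrees later.
Things that resemble listed ones, but are neither listed nor needed, are in the scene too. What is meant by the part that bears ring_bar is not pink or turquoise, and is the larger of those in its own colour.

How it is judged (in metres and radians):
On the way, in this order (a step that is already met when the one before it is completed fails the run):
1. the amber filter lies inside the lamp's mouth, flat (horizontal distance between amber_mid and lamp_mouth below 0.014 m and z of amber_mid in the frame of lamp_mouth below -0.01 m and angle between amber_mid's own z axis and vertical below 0.17 rad), for 0.2 s.
2. the ring is set down on it with its ears clear of the claws (all of step 1 and horizontal distance between ring_bar and lamp_mouth below 0.012 m and z of ring_bar in the frame of lamp_mouth below 0.037 m and angle between the x axis of ring_bar and the x axis of lamp_mouth, either way round above 0.38 rad), for 0.1 s.
At the end, for the whole second after the job is handed in: Amber filter flat (10 deg) in the lamp, centre over 10 mm below the rim and within 14 mm of the axis; ring on it, level (10 deg), within 12 mm of the axis, mid-bar 27 to 36 mm above the rim, ears in line with the claws within 11 deg; blue filter within 30 mm of its start (all of step 1 and horizontal distance between ring_bar and lamp_mouth below 0.012 m and z of ring_bar in the frame of lamp_mouth between 0.027 and 0.036 m and angle between ring_bar's own z axis and vertical below 0.17 rad and angle between the x axis of ring_bar and the x axis of lamp_mouth, either way round below 0.2 rad and distance of blue_mid from where it was at the start of the episode below 0.03 m); the robot touches nothing.
It fails at once if the blue filter is moved by more than 30 mm (distance of blue_mid from where it was at the start of the episode above 0.03 m).
It also fails if it takes over 61 s, if anything falls off the work surface, if the arm or the gripper's body presses on something with over 40 N, if the wrist force passes 120 N, or if a joint passes its speed limit or range.

## Robot

A 6-joint arm with a two-finger parallel gripper is mounted at the origin on the work surface. World frame = base frame: x ahead of the robot, y to its left, z up, the work surface at z = 0. Lengths are in mm, angles in rad, forces in N, time in s.
With the tool pointing down it reaches from about 350 to 975 mm from the base axis. Payload 7.1 kg.
Tool frame: the origin (TCP) lies at the very end of the fingers, on their centre line; the grasp point (between the pads) lies ctrl.hold_point_z behind it (ctrl.hold_point_z is the distance from the TCP to the grasp point, in mm); z points along the fingers, y is the line along which they close (so a half turn about z gives the same grasp; the last joint's range is limited). The gripper opens to 88 mm and grips with 3 to 60 N. Pads are 20 mm wide; open, the fingers measure 115 mm over their backs; the gripper's body (75 mm by 178 mm) begins 61 mm behind the grasp point.
Start: joints at [1.131, 0.423, 1.63, -0, 1.089, -0.019], TCP at [255.274, 570.473, 200.875] pointing down, gripper open.
Joint ranges: [-3, 3], [-0.9, 2.11], [0.09, 2.58], [-1.31, 4.45], [0.11, 2.69], [-2.54, 2.54]. Speed limits (rad/s): [2.39, 2.39, 3.01, 3.14, 3.14, 3.14].

## Interface

Orientations are given as a rotation vector (axis times angle).
In Python, from workcell import ctrl gives the robot as it stands. The module is installed in compiled form; this text tells all that it offers.
- The arm moves only by the shell command python3 -m creep 'ROWS'. ROWS is JSON, a list of rows, each an object with "translation": the shift along the tool's x, y, z in mm, a list of three; "angular": the turn, a rotation vector about the tool's x, y, z in rad, a list of three; "jaw": the opening, from 0 (shut) to 1 (fully open). A call has exactly 8 rows; each row is the pose to reach, as a shift and turn from the pose commanded when the call began, along the tool's axes at that moment; what a row does not reach only later rows make up. A row lasts 1/8 s, in which the tool goes at most 62.5 mm and 10.7 degrees, less where a joint would pass 70% of its speed; a pose out of reach is approached as far as the arm can. A call with a gripper value outside its range is refused whole. The fingers move at their own pace and stop on an object; the grip force is fixed at half the most. Time passes only in rows, so rows that repeat a pose let the fingers close, or fill a call up. It gives the time, the measured TCP pose, the force, the opening and the grip force at its end, in the units of the state.
- ctrl.get_obs(): the state, without advancing time (a new reading comes with each control period).
- ctrl.get_image(name): name is "scene" or "side" or "wrist"; returns the picture (384x512x3 uint8, red, green, blue); there is no depth.
- ctrl.camera_info(name): a dict with "camera_matrix" (3x3 intrinsics, pixels), "distortion" ([k1, k2, p1, p2, k3] as OpenCV has them; the pictures are not rectified), "world_from_camera" (4x4, takes a point from camera to world coordinates). Camera axes: x right, y up, looking along -z (the intrinsics and any distortion apply to the point x, -y, -z); pixel columns grow to the right and rows downward; lengths in mm; the calibration is good to about 2 mm. A picture is of the moment at which its call begins: read the wrist's pose just before it. camera_info takes no time and is no camera call; for the wrist camera it gives the pose at the moment of the call.
- ctrl.close_job(): hands the job in; it is judged then, once.
Trained networks look in the newest picture that a camera, given by its name, has taken for a name from the list of things; names that differ only in an ending like _2 or _b are one class to them, and where a whole thing is asked for, a point or a joint stands for the part that bears it (a point fixed in the world has none). Each returns a list of dicts, best first, with "score" (0 to 1); they miss things now and then, are a little off and sometimes report something else, mostly with a low value. They report only what shows in the picture. A call takes as long as a camera call. They do not tell look-alikes from the thing itself.
- ctrl.look_for(camera, label): "rect" ([left, top, right, bottom] in pixels, round what is visible of it).
The state is a dict: "t": time; "qpos": joint angles; "qvel": joint speeds; "joint_torque": joint torques, N m; "ee_pos": TCP position; "orientation": TCP orientation; "ft_force": force on the tool from outside, world axes, zero at the start; "moment": the same for the moment, N m; "width": finger opening in mm; "grasp_force": force on a finger pad.
Only numpy, scipy, OpenCV 4.12 (cv2) and the standard library are available. Lean on these libraries where they do the work, as an engineer would, in place of code of your own. Each camera call takes 0.05 s, during which the arm holds its last target. There are 200 camera calls.

## Working session

There is one attempt and no reset: what is moved stays moved. The work goes in short steps, Python scripts to look and compute and a shell command to move; the robot and the scene stay as the last step left them, time stands still between calls to the robot, and variables do not carry over. Pictures are saved under pics/ and viewed, at most 10 in all, crops included, and the job is handed in when it is done.

```bash
mkdir -p pics
cat > h.py <<'E'
import numpy as np, cv2, sys
from workcell import ctrl
from scipy.spatial.transform import Rotation as R
def ray(ci,px):
    K=np.array(ci["camera_matrix"],float);d=np.array(ci["distortion"],float);T=np.array(ci["world_from_camera"],float)
    u=cv2.undistortPoints(np.array([[px]],float),K,d)[0,0]
    return T[:3,3],T[:3,:3]@np.array([u[0],-u[1],-1.])
def onz(ci,px,z):
    o,v=ray(ci,px); return o+v*(z-o[2])/v[2]
def proj(ci,P):
    K=np.array(ci["camera_matrix"],float);d=np.array(ci["distortion"],float);T=np.array(ci["world_from_camera"],float)
    c=(np.asarray(P,float)-T[:3,3])@T[:3,:3]; c=c*[1,-1,-1]
    return cv2.projectPoints(c.reshape(-1,1,3),np.zeros(3),np.zeros(3),K,d)[0].reshape(-1,2)
def snap(cam,name):
    im=ctrl.get_image(cam); cv2.imwrite(f"pics/{name}.png",im[:,:,::-1]); return im,ctrl.camera_info(cam)
E
python3 - <<'E'
from h import *
print(ctrl.hold_point_z, {k:np.round(v,3).tolist() for k,v in ctrl.get_obs().items()})
Z=dict(amber_mid=12,blue_mid=12,ring_bar=40,lamp_mouth=60,lamp_claw=79)
ims=[]
for c in ["scene","side","wrist"]:
    im,ci=snap(c,c+"0"); ims.append(im)
    print(c,np.round(np.array(ci["world_from_camera"])[:3,3]))
    for l in Z:
        for r in ctrl.look_for(c,l)[:5]:
            b=r["rect"];m=[(b[0]+b[2])/2,(b[1]+b[3])/2]
            print(l,round(r["score"],2),np.round(b),np.round(onz(ci,m,Z[l])))
cv2.imwrite("pics/a.png",np.hstack(ims[:2])[:,:,::-1][:, :1024])
E
```

```text
18.700000000000003 {'t': 0.0, 'qpos': [1.131, 0.424, 1.631, 0.0, 1.089, -0.019], 'qvel': [0.0, -0.001, 0.001, 0.001, 0.001, 0.002], 'joint_torque': [0.001, -54.463, -27.366, 0.064, 0.023, -0.0], 'ee_pos': [255.047, 569.94, 200.111], 'orientation': [-0.656, -3.072, 0.002], 'ft_force': [0.477, -0.193, 0.024], 'moment': [-0.001, 0.035, -0.01], 'grasp_force': 0.0, 'width': 87.74}
scene [1097.  444.  844.]
amber_mid 0.83 [370. 255. 395. 277.] [485. 266.  12.]
amber_mid 0.38 [196. 152. 220. 181.] [ 484. -269.   12.]
blue_mid 0.56 [326. 278. 352. 301.] [596. 223.  12.]
ring_bar 0.76 [176. 136. 200. 150.] [ 469. -358.   40.]
ring_bar 0.69 [231. 129. 254. 154.] [ 370. -241.   40.]
ring_bar 0.56 [150. 161. 168. 186.] [ 604. -326.   40.]
lamp_mouth 0.78 [225. 191. 276. 245.] [587. -27.  60.]
lamp_claw 0.75 [227. 193. 275. 245.] [601. -13.  79.]
side [ 384. -749.  901.]
amber_mid 0.64 [231. 117. 253. 136.] [478. 257.  12.]
blue_mid 0.77 [277. 124. 294. 140.] [591. 222.  12.]
ring_bar 0.91 [248. 286. 302. 314.] [ 487. -285.   40.]
ring_bar 0.69 [178. 288. 231. 321.] [ 350. -279.   40.]
ring_bar 0.6 [311. 321. 350. 345.] [ 580. -367.   40.]
ring_bar 0.56 [243. 344. 284. 368.] [ 449. -396.   40.]
lamp_mouth 0.67 [268. 174. 327. 233.] [569. -66.  60.]
lamp_claw 0.76 [264. 176. 327. 231.] [560. -80.  79.]
wrist [183. 602. 386.]
amber_mid 0.76 [134. 341. 165. 365.] [477. 274.  12.]
```

Run:
```python
import cv2,numpy as np
a=cv2.imread("pics/scene0.png")[100:320,120:420];b=cv2.imread("pics/side0.png")[100:400,150:400]
cv2.imwrite("pics/v1.png",cv2.resize(a,None,fx=2.6,fy=2.6,interpolation=cv2.INTER_CUBIC))
cv2.imwrite("pics/v2.png",cv2.resize(b,None,fx=2,fy=2,interpolation=cv2.INTER_CUBIC))
```

```text
(no output)
```

View pics/v1.png

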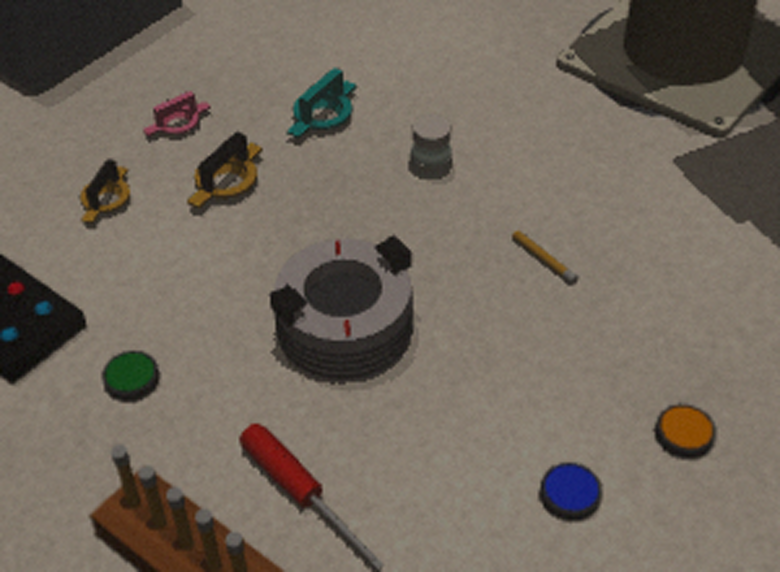

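View pics/v2.png

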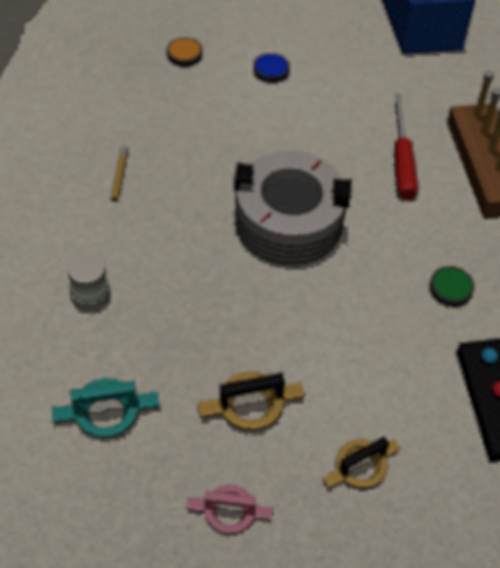

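The larger brass ring with a black bar is at scene ≈(206,166) and side ≈(275,300). The amber disc is at scene (383,266), the blue at (339,289), and the lamp mouth at scene (252,211), with the claws at (271,197) and (231,217).

```bash
cat >> h.py <<'E'
def goto(P,ydeg=None,tilt=True):
    """print tool-frame shift/turn to bring the TCP to P with tool y along world direction ydeg (mod 180), pointing down"""
    o=ctrl.get_obs(); p=np.array(o["ee_pos"]);M=R.from_rotvec(o["orientation"]).as_matrix();q=o["qpos"]
    y0=np.degrees(np.arctan2(M[1,1],M[0,1])); d1=np.arctan2(P[1],P[0])-np.arctan2(p[1],p[0])
    print("now",np.round(p,1),"ydir",round(y0,1),"q6",round(q[5],2),"F",np.round(o["ft_force"],1),"w",round(o["width"],1),"t",round(o["t"],2))
    print("shift",np.round(M.T@(np.array(P)-p),1))
    for k in ([-360,-180,0,180,360] if ydeg is not None else []):
        th=np.radians(ydeg+k); y=np.array([np.cos(th),np.sin(th),0]);z=np.array([0,0,-1.]);T=np.c_[np.cross(y,z),y,z]
        rv=R.from_matrix(M.T@T).as_rotvec(); q6=q[5]+rv[2]+d1
        if k in(0,180): print("turn",np.round(rv,3),"deg",round(np.degrees(rv[2]),1),"q6 pred",round(q6,2))
E
python3 - <<'E'
from h import *
A=ctrl.camera_info("scene");B=ctrl.camera_info("side")
def tri(a,b):
    (o,u),(p,v)=ray(A,a),ray(B,b); s,t=np.linalg.lstsq(np.c_[u,-v],p-o,rcond=None)[0]
    x,y=o+s*u,p+t*v; return np.round((x+y)/2,1),round(float(np.linalg.norm(x-y)),1)
s=lambda x,y:(120+x/2.6,100+y/2.6); d=lambda x,y:(150+x/2,100+y/2)
for n,a,b in [("mouth",s(343,289),d(292,191)),("clawL",s(288,300),d(342,188)),("clawR",s(393,252),d(244,174)),("mark1",s(338,247),d(266,217)),("mark2",s(347,328),d(316,165)),
  ("ring ear1",s(200,200),d(209,409)),("ear2",s(254,151),d(295,392)),("amber",s(685,428),d(184,50)),("blue",s(571,489),d(271,66)),("bar",s(222,160),d(252,388))]:
    print(n,*tri(a,b), "single@z", np.round(onz(A,a,60))[:2],np.round(onz(B,b,60))[:2])
goto([480,262,140],20)
E
```

```text
mouth [568.8 -39.5  58.1] 2.0 single@z [569. -38.] [569. -42.]
clawL [620.6 -57.5  76.7] 1.5 single@z [609. -68.] [626. -44.]
clawR [516.8 -22.7  74.4] 1.1 single@z [505. -31.] [520. -10.]
mark1 [533.4 -75.3  60.8] 2.2 single@z [532. -75.] [534. -75.]
mark2 [602.9  -5.9  60.2] 1.4 single@z [602.  -6.] [603.  -6.]
ring ear1 [ 478.7 -278.2  -18. ] 67.9 single@z [ 565. -222.] [ 444. -301.]
ear2 [ 501.9 -259.7   43.6] 73.6 single@z [ 480. -230.] [ 528. -292.]
amber [479.2 264.6  10.5] 0.6 single@z [516. 275.] [474. 208.]
blue [590.7 220.6   9.9] 1.4 single@z [620. 234.] [580. 166.]
bar [ 490.9 -268.8   34.5] 0.1 single@z [ 510. -246.] [ 488. -283.]
now [255.3 570.5 200.9] ydir 65.9 q6 -0.02 F [ 0.4 -1.  -0.2] w 87.9 t 0.9
shift [-331.1 -189.7   60.9]
turn [-0.     0.     0.801] deg 45.9 q6 pred 0.13
turn [-0.    -0.    -2.341] deg -134.1 q6 pred -3.01
```

```bash
python3 -m creep '[{"translation":[-47,-27,14],"angular":[0,0,0],"jaw":1},{"translation":[-94,-54,28],"angular":[0,0,0],"jaw":1},{"translation":[-141,-81,43],"angular":[0,0,0],"jaw":1},{"translation":[-188,-107,57],"angular":[0,0,0],"jaw":1},{"translation":[-235,-134,70],"angular":[0,0,0],"jaw":1},{"translation":[-282,-161,80],"angular":[0,0,0],"jaw":1},{"translation":[-329,-188,80],"angular":[0,0,0],"jaw":1},{"translation":[-329,-188,80],"angular":[0,0,0],"jaw":1}]'
python3 - <<'E'
from h import *
im,ci=snap("wrist","w1")
print(np.round(np.array(ci["world_from_camera"])[:3,3]))
for l in("amber_mid","blue_mid"):
    for r in ctrl.look_for("wrist",l):
        b=r["rect"];m=[(b[0]+b[2])/2,(b[1]+b[3])/2];print(l,round(r["score"],2),np.round(b),np.round(onz(ci,m,8),1))
hsv=cv2.cvtColor(im,cv2.COLOR_RGB2HSV)
m=cv2.inRange(hsv,(8,150,90),(25,255,255));n,_,st,c=cv2.connectedComponentsWithStats(m)
for i in range(1,n):
    if st[i,4]>300: print(st[i],np.round(onz(ci,c[i],12),1))
goto([479.2,264.6,6],66)
E
```

```text
t: 1.9
ee_pos: [480.7, 262.0, 120.9]
orientation: [0.663, 3.07, 0.0]
ft_force: [-0.6, 0.0, 0.1]
width: 87.3
grasp_force: 0.0
[407. 295. 306.]
amber_mid 0.66 [235. 154. 280. 197.] [478.9 263.8   8. ]
blue_mid 0.97 [239. 250. 281. 286.] [584.2 219.8   8. ]
[ 239  156   41   39 1244] [477.9 266.   12. ]
[  6 161  63  20 518] [376.3  52.4  12. ]
now [478.5 264.9 120.9] ydir 65.9 q6 -0.67 F [-0.1  0.5  0.1] w 87.9 t 2.05
shift [ -0.8  -0.  114.9]
turn [ 0.    -0.    -0.002] deg -0.1 q6 pred -0.67
turn [-0.    -0.     3.139] deg 179.9 q6 pred 2.47
```

View pics/w1.png

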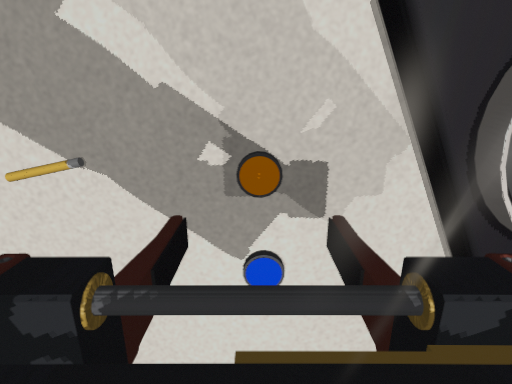

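Amber sits at pixel (259,175), centred between the fingertips. Blue is at (263,271), clear of the jaw line.

```bash
python3 -m creep '[{"translation":[-1,0,45],"angular":[0,0,0],"jaw":1},{"translation":[-1,0,85],"angular":[0,0,0],"jaw":1},{"translation":[-1,0,108],"angular":[0,0,0],"jaw":1},{"translation":[-1,0,115],"angular":[0,0,0],"jaw":1},{"translation":[-1,0,115],"angular":[0,0,0],"jaw":0.3},{"translation":[-1,0,115],"angular":[0,0,0],"jaw":0.3},{"translation":[-1,0,115],"angular":[0,0,0],"jaw":0.3},{"translation":[-1,0,115],"angular":[0,0,0],"jaw":0.3}]'
python3 -m creep '[{"translation":[0,0,0],"angular":[0,0,0],"jaw":0.3},{"translation":[0,0,-5],"angular":[0,0,0],"jaw":0.3},{"translation":[0,0,-20],"angular":[0,0,0],"jaw":0.3},{"translation":[0,0,-50],"angular":[0,0,0],"jaw":0.3},{"translation":[0,0,-85],"angular":[0,0,0],"jaw":0.3},{"translation":[0,0,-120],"angular":[0,0,0],"jaw":0.3},{"translation":[0,0,-130],"angular":[0,0,0],"jaw":0.3},{"translation":[0,0,-130],"angular":[0,0,0],"jaw":0.3}]'
python3 - <<'E'
from h import *
im,ci=snap("wrist","w2")
cv2.imwrite("pics/w2c.png",im[100:384,60:460,::-1])
goto([569,-40,135],73)
E
```

```text
t: 3.05
ee_pos: [480.1, 264.2, 6.5]
orientation: [0.656, 3.071, 0.001]
ft_force: [0.6, -0.3, 0.1]
width: 51.7
grasp_force: 0.0
t: 4.05
ee_pos: [479.9, 264.2, 136.6]
orientation: [0.656, 3.071, 0.002]
ft_force: [-0.5, -0.6, 0.1]
width: 26.4
grasp_force: 0.0
now [479.4 263.9 135.6] ydir 65.9 q6 -0.67 F [ 0.3 -0.5  0.5] w 26.7 t 4.1
shift [-206.  -240.7    0.6]
turn [-0.    -0.    -0.124] deg -7.1 q6 pred -1.37
turn [-0.     0.     3.017] deg 172.9 q6 pred 1.78
```

View pics/w2c.png

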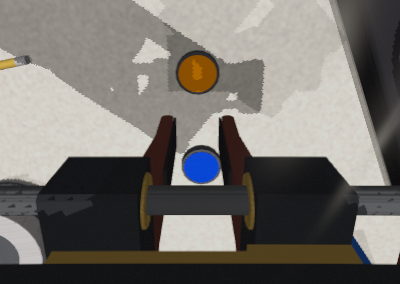

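The amber is still on the table at pixel (257,172), because I lifted before the grip built up. I'll retry a little lower and hold longer.

```bash
python3 -m creep '[{"translation":[0,0,0],"angular":[0,0,0],"jaw":1},{"translation":[0,0,10],"angular":[0,0,0],"jaw":1},{"translation":[0,0,30],"angular":[0,0,0],"jaw":1},{"translation":[0,0,60],"angular":[0,0,0],"jaw":1},{"translation":[0,0,90],"angular":[0,0,0],"jaw":1},{"translation":[0,0,115],"angular":[0,0,0],"jaw":1},{"translation":[0,0,128],"angular":[0,0,0],"jaw":0.8},{"translation":[0,0,131],"angular":[0,0,0],"jaw":0.2}]'
python3 -m creep '[{"translation":[0,0,0],"angular":[0,0,0],"jaw":0.2},{"translation":[0,0,0],"angular":[0,0,0],"jaw":0.2},{"translation":[0,0,0],"angular":[0,0,0],"jaw":0.2},{"translation":[0,0,0],"angular":[0,0,0],"jaw":0.2},{"translation":[0,0,0],"angular":[0,0,0],"jaw":0.2},{"translation":[0,0,0],"angular":[0,0,0],"jaw":0.2},{"translation":[0,0,0],"angular":[0,0,0],"jaw":0.2},{"translation":[0,0,0],"angular":[0,0,0],"jaw":0.2}]'
```

```text
t: 5.1
ee_pos: [479.0, 263.7, 3.7]
orientation: [-0.656, -3.071, 0.002]
ft_force: [-0.4, -0.2, 0.2]
width: 69.6
grasp_force: 0.0
t: 6.1
ee_pos: [479.7, 264.1, 4.8]
orientation: [-0.656, -3.072, 0.0]
ft_force: [0.5, -0.2, 1.0]
width: 17.2
grasp_force: 0.0
```

Run:
```python
from h import *
im,ci=snap("wrist","w3")
o=ctrl.get_obs();p=np.array(o["ee_pos"]);M=R.from_rotvec(o["orientation"]).as_matrix()
P=[p,p+M[:,1]*30,p-M[:,1]*30]
for q in proj(ci,P): cv2.circle(im,tuple(int(v) for v in q),3,(255,0,255),1)
sc,cs=snap("scene","s3"); sc=sc.copy()
q=proj(cs,[p])[0];print(q,proj(ci,P)); a=sc[220:320,330:430]; cv2.imwrite("pics/m3.png",np.hstack([im[84:384,60:460],cv2.resize(a,(300,300))])[:,:,::-1])
goto(p,66)
```

```text
[382.58663954 266.17104418] [[257.87756    217.54849136]
 [300.35072801 217.54207214]
 [215.3916977  217.5670785 ]]
now [479.7 264.1   4.8] ydir 65.9 q6 -0.67 F [0.4 0.6 1. ] w 17.6 t 6.2
shift [ 0. -0.  0.]
turn [-0.    -0.    -0.002] deg -0.1 q6 pred -0.67
turn [-0.    0.    3.14] deg 179.9 q6 pred 2.47
```

View pics/m3.png

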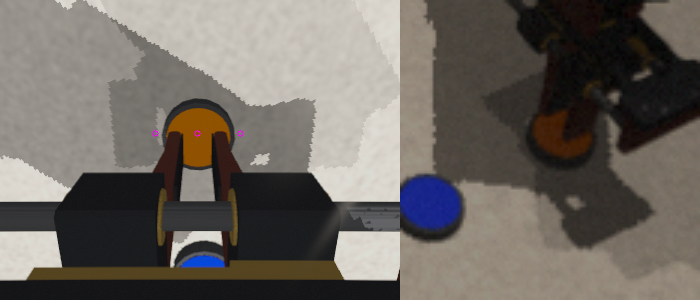

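The fingers closed over the top of the disc, so the tips are really above 12 mm even though z reads 4.8. I'll probe down gently.

```bash
python3 -m creep '[{"translation":[0,0,0.5],"angular":[0,0,0],"jaw":0.2},{"translation":[0,0,1],"angular":[0,0,0],"jaw":0.2},{"translation":[0,0,1.5],"angular":[0,0,0],"jaw":0.2},{"translation":[0,0,2],"angular":[0,0,0],"jaw":0.2},{"translation":[0,0,2.5],"angular":[0,0,0],"jaw":0.2},{"translation":[0,0,3],"angular":[0,0,0],"jaw":0.2},{"translation":[0,0,3],"angular":[0,0,0],"jaw":0.2},{"translation":[0,0,3],"angular":[0,0,0],"jaw":0.2}]'
```

```text
t: 7.2
ee_pos: [479.7, 264.1, 1.9]
orientation: [0.656, 3.072, 0.0]
ft_force: [1.1, -0.5, -0.0]
width: 17.5
grasp_force: 0.0
```

```bash
python3 -m creep '[{"translation":[0,0,1],"angular":[0,0,0],"jaw":0.2},{"translation":[0,0,2],"angular":[0,0,0],"jaw":0.2},{"translation":[0,0,3],"angular":[0,0,0],"jaw":0.2},{"translation":[0,0,4],"angular":[0,0,0],"jaw":0.2},{"translation":[0,0,5],"angular":[0,0,0],"jaw":0.2},{"translation":[0,0,5],"angular":[0,0,0],"jaw":0.2},{"translation":[0,0,5],"angular":[0,0,0],"jaw":0.2},{"translation":[0,0,5],"angular":[0,0,0],"jaw":0.2}]'
python3 - <<'E'
from h import *
im,ci=snap("wrist","w4");o=ctrl.get_obs()
print(o["ee_pos"],o["ft_force"],o["moment"])
hsv=cv2.cvtColor(im,cv2.COLOR_RGB2HSV)
c,_=cv2.findContours(cv2.inRange(hsv,(8,150,90),(25,255,255)),cv2.RETR_EXTERNAL,cv2.CHAIN_APPROX_NONE)
c=max(c,key=cv2.contourArea);print(cv2.boundingRect(c))
cv2.imwrite("pics/w4c.png",cv2.resize(im[180:300,180:340,::-1],None,fx=4,fy=4,interpolation=cv2.INTER_CUBIC))
E
```

```text
t: 8.2
ee_pos: [479.7, 264.1, -3.1]
orientation: [0.656, 3.072, 0.0]
ft_force: [0.8, -0.3, -0.5]
width: 17.6
grasp_force: 0.0
[479.70237114 264.08894291  -3.0858711 ] [-0.34226273  0.54311791  0.3801894 ] [-0.01330142 -0.04115021  0.01555671]
(225, 196, 67, 61)
```

View pics/w4c.png

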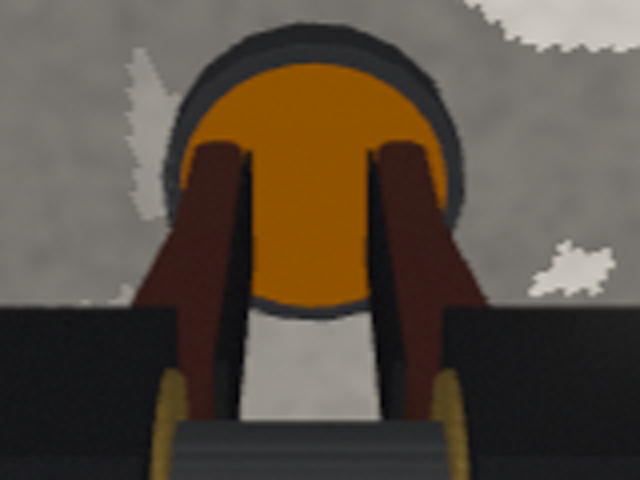

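The fingertips are still above the disc face at reading z=-3, so I'll keep probing.

```bash
python3 -m creep '[{"translation":[0,0,1],"angular":[0,0,0],"jaw":0.2},{"translation":[0,0,2],"angular":[0,0,0],"jaw":0.2},{"translation":[0,0,3],"angular":[0,0,0],"jaw":0.2},{"translation":[0,0,4],"angular":[0,0,0],"jaw":0.2},{"translation":[0,0,5],"angular":[0,0,0],"jaw":0.2},{"translation":[0,0,5],"angular":[0,0,0],"jaw":0.2},{"translation":[0,0,5],"angular":[0,0,0],"jaw":0.2},{"translation":[0,0,5],"angular":[0,0,0],"jaw":0.2}]'
```

```text
t: 9.25
ee_pos: [479.7, 264.1, -8.1]
orientation: [0.656, 3.072, 0.0]
ft_force: [-0.4, 0.1, 0.4]
width: 17.9
grasp_force: 0.0
```

```bash
python3 -m creep '[{"translation":[0,0,1],"angular":[0,0,0],"jaw":0.2},{"translation":[0,0,2],"angular":[0,0,0],"jaw":0.2},{"translation":[0,0,3],"angular":[0,0,0],"jaw":0.2},{"translation":[0,0,4],"angular":[0,0,0],"jaw":0.2},{"translation":[0,0,4],"angular":[0,0,0],"jaw":0.2},{"translation":[0,0,4],"angular":[0,0,0],"jaw":0.2},{"translation":[0,0,4],"angular":[0,0,0],"jaw":0.2},{"translation":[0,0,4],"angular":[0,0,0],"jaw":0.2}]'
python3 - <<'E'
from h import *
a,ca=snap("scene","s5");b,cb=snap("side","d5");p=ctrl.get_obs()["ee_pos"]
out=[]
for im,ci in((a,ca),(b,cb)):
    im=im.copy();q=proj(ci,[p])[0];u,v=int(q[0])-30,int(q[1])-45;print(u,v,q)
    c=cv2.resize(im[v:v+60,u:u+60],None,fx=6.5,fy=6.5,interpolation=cv2.INTER_CUBIC);cv2.circle(c,(int((q[0]-u)*6.5),int((q[1]-v)*6.5)),4,(255,0,255),1);out.append(cv2.convertScaleAbs(c,alpha=1.8))
cv2.imwrite("pics/m5.png",np.hstack(out)[:,:,::-1])
E
```

```text
t: 10.25
ee_pos: [479.8, 264.1, -9.6]
orientation: [0.656, 3.072, 0.0]
ft_force: [-7.4, -3.8, 30.1]
width: 17.4
grasp_force: 15.3
351 225 [381.51509137 270.01231279]
212 85 [242.22265908 130.60022489]
```

View pics/m5.png

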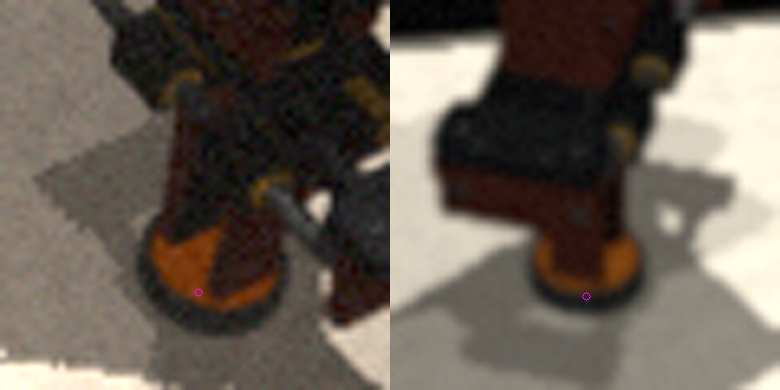

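The probe reached the disc top with 30 N at reading ≈ -9.3. The real tips are therefore about 21 mm above the reported TCP. I'll correct for that: lift, open, and re-grip with the tips at about 5 mm.

```bash
python3 -m creep '[{"translation":[0,0,-8],"angular":[0,0,0],"jaw":0.2},{"translation":[0,0,-14],"angular":[0,0,0],"jaw":1},{"translation":[0,0,-14],"angular":[0,0,0],"jaw":1},{"translation":[0,0,-14],"angular":[0,0,0],"jaw":1},{"translation":[0,0,-14],"angular":[0,0,0],"jaw":1},{"translation":[0,0,-14],"angular":[0,0,0],"jaw":1},{"translation":[0,0,-14],"angular":[0,0,0],"jaw":1},{"translation":[0,0,-14],"angular":[0,0,0],"jaw":1}]'
python3 -m creep '[{"translation":[0,0,2],"angular":[0,0,0],"jaw":1},{"translation":[0,0,8],"angular":[0,0,0],"jaw":1},{"translation":[0,0,14],"angular":[0,0,0],"jaw":1},{"translation":[0,0,18],"angular":[0,0,0],"jaw":1},{"translation":[0,0,18],"angular":[0,0,0],"jaw":0.3},{"translation":[0,0,18],"angular":[0,0,0],"jaw":0.3},{"translation":[0,0,18],"angular":[0,0,0],"jaw":0.3},{"translation":[0,0,18],"angular":[0,0,0],"jaw":0.3}]'
python3 -m creep '[{"translation":[0,0,0],"angular":[0,0,0],"jaw":0.3},{"translation":[0,0,0],"angular":[0,0,0],"jaw":0.3},{"translation":[0,0,0],"angular":[0,0,0],"jaw":0.3},{"translation":[0,0,-5],"angular":[0,0,0],"jaw":0.3},{"translation":[0,0,-25],"angular":[0,0,0],"jaw":0.3},{"translation":[0,0,-60],"angular":[0,0,0],"jaw":0.3},{"translation":[0,0,-100],"angular":[0,0,0],"jaw":0.3},{"translation":[0,0,-120],"angular":[0,0,0],"jaw":0.3}]'
python3 -c "
from h import *
print(ctrl.get_obs()['qpos'])
goto([569,-40,100],73)"
```

```text
t: 11.35
ee_pos: [479.6, 264.1, 1.8]
orientation: [-0.656, -3.072, 0.0]
ft_force: [0.3, 0.7, 0.1]
width: 84.3
grasp_force: 0.0
t: 12.35
ee_pos: [479.8, 264.2, -16.0]
orientation: [0.656, 3.072, 0.0]
ft_force: [-0.8, 0.1, 0.1]
width: 51.1
grasp_force: 0.0
t: 13.35
ee_pos: [480.8, 264.6, 107.4]
orientation: [0.656, 3.069, 0.004]
ft_force: [-0.3, -0.2, 0.4]
width: 49.0
grasp_force: 30.0
[ 4.81502167e-01  4.40315848e-01  1.86649202e+00 -2.98109355e-05
  8.30892900e-01 -6.68466389e-01]
now [480.8 264.6 107.4] ydir 65.9 q6 -0.67 F [-0.3 -0.2  0.4] w 49.0 t 13.35
shift [-205.  -242.     7.1]
turn [ 0.003  0.003 -0.124] deg -7.1 q6 pred -1.37
turn [ 0.004 -0.004  3.017] deg 172.9 q6 pred 1.78
```

```bash
python3 -m creep '[{"translation":[-25,-30,0],"angular":[0,0,0],"jaw":0.3},{"translation":[-60,-70,0],"angular":[0,0,0],"jaw":0.3},{"translation":[-97,-114,0],"angular":[0,0,-0.04],"jaw":0.3},{"translation":[-134,-157,0],"angular":[0,0,-0.08],"jaw":0.3},{"translation":[-170,-200,0],"angular":[0,0,-0.124],"jaw":0.3},{"translation":[-195,-230,0],"angular":[0,0,-0.124],"jaw":0.3},{"translation":[-205.6,-241,0],"angular":[0,0,-0.124],"jaw":0.3},{"translation":[-205.6,-241,0],"angular":[0,0,-0.124],"jaw":0.3}]'
python3 - <<'E'
from h import *
im,ci=snap("wrist","w6")
for l in("lamp_mouth","lamp_claw","amber_mid"):
    for r in ctrl.look_for("wrist",l):
        b=r["rect"];m=[(b[0]+b[2])/2,(b[1]+b[3])/2];print(l,round(r["score"],2),np.round(b),np.round(onz(ci,m,60),1))
goto([569,-40,45],73)
print(proj(ci,[[569,-40,60],[620.6,-57.5,79],[516.8,-22.7,79]]))
E
```

```text
t: 14.35
ee_pos: [569.1, -40.2, 104.6]
orientation: [0.467, 3.106, 0.0]
ft_force: [-1.1, -0.3, -0.2]
width: 48.8
grasp_force: 30.0
lamp_mouth 0.96 [184. 117. 329. 275.] [567.2 -40.1  60. ]
lamp_mouth 0.22 [  0. 139.  55. 225.] [ 499.2 -219.6   60. ]
lamp_claw 0.58 [181. 119. 326. 278.] [568.7 -43.1  60. ]
now [568.5 -38.5 104. ] ydir 73.1 q6 -1.36 F [-0.4 -0.  -0.9] w 48.8 t 14.55
shift [-0.9 -1.3 59. ]
turn [ 0.    -0.     0.001] deg 0.1 q6 pred -1.37
turn [ 1.00e-03  0.00e+00 -3.14e+00] deg -179.9 q6 pred -4.51
[[257.02107353 197.79422001]
 [255.13063108 265.96305548]
 [258.77714959 135.67233367]]
```

View pics/w6.png

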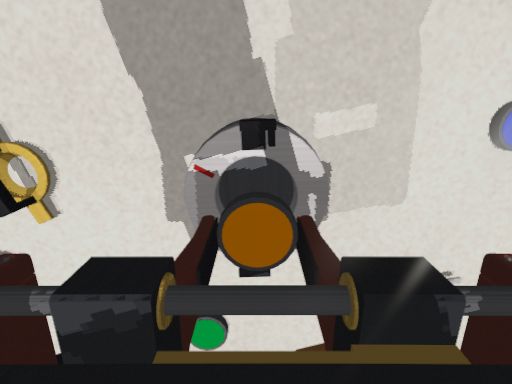

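The held disc is at (257,235), with the mouth below it at about (256,197) and the claws at (258,132) and (255,272), in line with the image vertical. I'll check the disc centre against the axis.

```bash
python3 - <<'E'
from h import *
ci=ctrl.camera_info("wrist")
for z in (115,132): print(z,onz(ci,(257,235),z))
E
python3 -m creep '[{"translation":[0,0,10],"angular":[0,0,0],"jaw":0.3},{"translation":[0,0,25],"angular":[0,0,0],"jaw":0.3},{"translation":[0,0,40],"angular":[0,0,0],"jaw":0.3},{"translation":[0,0,52],"angular":[0,0,0],"jaw":0.3},{"translation":[0,0,58],"angular":[0,0,0],"jaw":0.3},{"translation":[0,0,61],"angular":[0,0,0],"jaw":0.3},{"translation":[0,0,62],"angular":[0,0,0],"jaw":0.3},{"translation":[0,0,62],"angular":[0,0,0],"jaw":0.3}]'
```

```text
115 [575.90097133 -41.45136999 115.        ]
132 [567.78448001 -39.00671356 132.        ]
t: 15.55
ee_pos: [569.2, -40.0, 42.2]
orientation: [0.464, 3.106, 0.0]
ft_force: [0.1, -1.0, -0.8]
width: 48.8
grasp_force: 30.0
```

```bash
python3 -m creep '[{"translation":[0,0,1],"angular":[0,0,0],"jaw":0.3},{"translation":[0,0,1.5],"angular":[0,0,0],"jaw":0.3},{"translation":[0,0,1.5],"angular":[0,0,0],"jaw":0.7},{"translation":[0,0,1.5],"angular":[0,0,0],"jaw":0.7},{"translation":[0,0,1.5],"angular":[0,0,0],"jaw":0.7},{"translation":[0,0,-10],"angular":[0,0,0],"jaw":0.7},{"translation":[0,0,-50],"angular":[0,0,0],"jaw":0.7},{"translation":[0,0,-90],"angular":[0,0,0],"jaw":0.7}]'
python3 - <<'E'
from h import *
for c in("scene","side","wrist"):
    im,ci=snap(c,c+"7")
    hsv=cv2.cvtColor(im,cv2.COLOR_RGB2HSV)
    n,_,st,ce=cv2.connectedComponentsWithStats(cv2.inRange(hsv,(8,150,60),(25,255,255)))
    for i in range(1,n):
        if st[i,4]>20: print(c,st[i],np.round(onz(ci,ce[i],52),1))
# ring bar direction estimate in side/scene images
A=ctrl.camera_info("scene");B=ctrl.camera_info("side")
s=lambda x,y:(120+x/2.6,100+y/2.6); d=lambda x,y:(150+x/2,100+y/2)
for n,a,b,z in [("earNear",s(203,200),d(209,409),15),("earFar",s(254,151),d(295,392),15)]:
    print(n,onz(A,a,z)[:2],onz(B,b,z)[:2])
for n,a,b in [("bar end1",s(204,183),d(222,390)),("bar end2",s(239,138),d(282,378))]:
    print(n,onz(A,a,47)[:2],onz(B,b,47)[:2])
goto([480,-290,130],90)
E
```

```text
t: 16.55
ee_pos: [568.8, -39.9, 133.4]
orientation: [-0.464, -3.107, 0.0]
ft_force: [0.6, -0.6, 0.2]
width: 61.8
grasp_force: 0.0
scene [161  34  39  18 156] [  78.6 -785.9   52. ]
scene [192 155  29  25 162] [ 517.7 -228.7   52. ]
scene [151 164  19  21 112] [ 611.5 -307.3   52. ]
scene [318 189  20  16  73] [415.5  70.2  52. ]
scene [243 206  18  13 181] [566.5 -40.3  52. ]
scene [ 155  282   76   62 1509] [841.6  40.   52. ]
side [390 152   5   6  21] [830.5  68.4  52. ]
side [376 154  40  48 752] [810.7 -14.8  52. ]
side [394 155   5  13  43] [834.   44.4  52. ]
side [397 164   6  13  48] [833.5  13.6  52. ]
side [207 178   5  22  32] [377.9   9.   52. ]
side [285 190  20  14 208] [567.5 -38.2  52. ]
side [266 287  13   4  28] [ 483.2 -264.9   52. ]
side [250 293  51  21 268] [ 486.1 -300.1   52. ]
side [319 321  15  13  60] [ 569.6 -355.1   52. ]
side [343 321   5   6  21] [ 607.8 -357.6   52. ]
side [313 328  30  15 124] [ 574.1 -380.6   52. ]
wrist [   0  116   70   92 1839] [ 485.9 -232.1   52. ]
wrist [ 234  159   45   42 1472] [565.6 -39.8  52. ]
wrist [  0 234  49  47 597] [ 571.2 -297.7   52. ]
wrist [132 273  23  57 594] [ 663.3 -205.3   52. ]
wrist [360 273  23  57 580] [740.4  44.5  52. ]
wrist [ 180  318  317   46 5385] [802.7   1.4  52. ]
earNear [ 532.84217307 -258.17582565] [ 447.42512429 -276.51301007]
earFar [ 444.71819357 -268.93855811] [ 535.76084927 -267.94865475]
bar end1 [ 536.32668514 -247.85664212] [ 460.18496713 -274.45790674]
bar end2 [ 464.40602917 -267.95221617] [ 520.30196299 -268.32363098]
now [570.7 -40.1 134.7] ydir 73.0 q6 -1.36 F [-0.1 -0.2  0.1] w 61.5 t 16.7
shift [  13.7 -265.6    4.3]
turn [ 0.     0.005 -0.297] deg -17.0 q6 pred -2.14
turn [ 0.008 -0.     2.845] deg 163.0 q6 pred 1.01
```

The filter is seated: its face centre is about (566.5,-40) at z=52 in all three views. I'm moving on to the ring near (490,-268), whose bar lies about 7° from x.

```bash
python3 -m creep '[{"translation":[1,-25,0],"angular":[0,0,0.15],"jaw":0.7},{"translation":[2,-60,0],"angular":[0,0,0.33],"jaw":0.7},{"translation":[4,-100,0],"angular":[0,0,0.51],"jaw":0.7},{"translation":[5,-140,0],"angular":[0,0,0.69],"jaw":0.7},{"translation":[6,-180,0],"angular":[0,0,0.87],"jaw":0.7},{"translation":[8,-215,0],"angular":[0,0,1.05],"jaw":0.7},{"translation":[9,-235,0],"angular":[0,0,1.23],"jaw":0.7},{"translation":[9,-241,0],"angular":[0,0,1.41],"jaw":0.7}]'
python3 -m creep '[{"translation":[0,0,0],"angular":[0,0,0.18],"jaw":0.7},{"translation":[0,0,0],"angular":[0,0,0.36],"jaw":0.7},{"translation":[0,0,0],"angular":[0,0,0.54],"jaw":0.7},{"translation":[0,0,0],"angular":[0,0,0.72],"jaw":0.7},{"translation":[0,0,0],"angular":[0,0,0.9],"jaw":0.7},{"translation":[0,0,0],"angular":[0,0,1.08],"jaw":0.7},{"translation":[0,0,0],"angular":[0,0,1.26],"jaw":0.7},{"translation":[0,0,0],"angular":[0,0,1.31],"jaw":0.7}]'
python3 - <<'E'
from h import *
im,ci=snap("wrist","w8")
for r in ctrl.look_for("wrist","ring_bar"):
    b=r["rect"];m=[(b[0]+b[2])/2,(b[1]+b[3])/2];print(round(r["score"],2),np.round(b),np.round(onz(ci,m,15),1))
goto([490,-268,60],-83); print(np.array(ci["world_from_camera"])[:3,3])
E
```

```text
t: 17.7
ee_pos: [488.5, -268.6, 130.8]
orientation: [-2.374, -2.055, 0.001]
ft_force: [-0.5, -0.3, -0.5]
width: 61.5
grasp_force: 0.0
t: 18.7
ee_pos: [489.0, -267.3, 130.8]
orientation: [-3.135, -0.191, 0.003]
ft_force: [-1.0, -0.5, 0.4]
width: 61.4
grasp_force: 0.0
0.86 [328. 184. 372. 245.] [ 456.1 -378.    15. ]
0.82 [214. 246. 265. 329.] [ 342.9 -263.3   15. ]
0.77 [229. 126. 289. 220.] [ 491.3 -269.6   15. ]
0.4 [  0.   1. 108. 139.] [570.9 -56.3  15. ]
now [ 489.1 -267.3  130.9] ydir -82.9 q6 0.92 F [ 0.5  0.4 -0.1] w 61.3 t 18.8
shift [ 0.9  0.9 70.9]
turn [-0.001  0.002  0.002] deg 0.1 q6 pred 0.93
turn [-2.000e-03 -2.000e-03 -3.139e+00] deg -179.9 q6 pred -2.21
[ 566.89386457 -258.69476777  315.82114997]
```

View pics/w8.png

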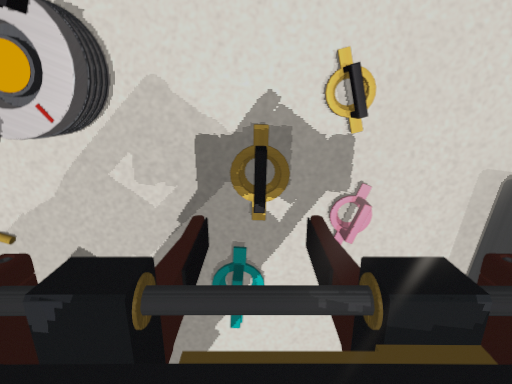

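The target ring is centred at (260,172) with its bar vertical in the image, ends at (261,147) and (260,212). That puts it midway between the fingers, with ears at (261,127) and (259,217).

Run:
```python
from h import *
ci=ctrl.camera_info("wrist")
a,b=onz(ci,(261,147),47),onz(ci,(260,212),47); e,f=onz(ci,(261,127),15),onz(ci,(259.5,217),15)
for x,y in((a,b),(e,f)): print((x+y)/2,np.degrees(np.arctan2(*(x-y)[1::-1])),np.linalg.norm(x-y))
im=cv2.imread("pics/w8.png");hsv=cv2.cvtColor(im,cv2.COLOR_BGR2HSV)
m=(cv2.inRange(hsv,(15,100,60),(35,255,255)));m[:, :200]=0;m[:,310:]=0;m[240:]=0
ys,xs=np.nonzero(m);print(xs.min(),xs.max(),ys.min(),ys.max(), onz(ci,((xs.min()+xs.max())/2,172),15))
goto([490,-268,60],-83)
```

```text
[ 492.23940903 -270.70835112   47.        ] 6.496823225808552 66.52134739536652
[ 490.64915063 -270.93149434   15.        ] 6.404444773282752 101.55181906333169
230 289 124 219 [ 492.92863198 -269.85078433   15.        ]
now [ 489.1 -267.3  130.9] ydir -82.9 q6 0.92 F [ 0.5  0.4 -0.1] w 61.3 t 18.8
shift [ 0.9  0.9 70.9]
turn [-0.001  0.002  0.002] deg 0.1 q6 pred 0.93
turn [-2.000e-03 -2.000e-03 -3.139e+00] deg -179.9 q6 pred -2.21
```

```bash
python3 -m creep '[{"translation":[1.5,3,25],"angular":[0,0,0],"jaw":0.7},{"translation":[1.5,3,60],"angular":[0,0,0],"jaw":0.7},{"translation":[1.5,3,90],"angular":[0,0,0],"jaw":0.6},{"translation":[1.5,3,112],"angular":[0,0,0],"jaw":0.5},{"translation":[1.5,3,125],"angular":[0,0,0],"jaw":0.4},{"translation":[1.5,3,131],"angular":[0,0,0],"jaw":0.3},{"translation":[1.5,3,131],"angular":[0,0,0],"jaw":0},{"translation":[1.5,3,131],"angular":[0,0,0],"jaw":0}]'
python3 -m creep '[{"translation":[0,0,0],"angular":[0,0,0],"jaw":0},{"translation":[0,0,0],"angular":[0,0,0],"jaw":0},{"translation":[0,0,0],"angular":[0,0,0],"jaw":0},{"translation":[0,0,0],"angular":[0,0,0],"jaw":0},{"translation":[0,0,-5],"angular":[0,0,0],"jaw":0},{"translation":[0,0,-35],"angular":[0,0,0],"jaw":0},{"translation":[0,0,-80],"angular":[0,0,0],"jaw":0},{"translation":[0,0,-120],"angular":[0,0,0],"jaw":0}]'
python3 -c "
from h import *
goto([568,-40,130],-47)"
```

```text
t: 19.8
ee_pos: [492.1, -270.8, 1.6]
orientation: [3.135, 0.196, 0.001]
ft_force: [0.0, -0.5, -1.9]
width: 11.8
grasp_force: 30.0
t: 20.8
ee_pos: [491.4, -270.4, 122.1]
orientation: [-3.135, -0.196, 0.0]
ft_force: [0.3, -0.3, -0.9]
width: 11.6
grasp_force: 30.0
now [ 491.4 -270.4  122.1] ydir -82.9 q6 0.92 F [ 0.3 -0.3 -0.9] w 11.6 t 20.8
shift [ 104.6 -219.1   -7.9]
turn [-0.     0.    -0.626] deg -35.9 q6 pred 0.73
turn [0.    0.    2.516] deg 144.1 q6 pred 3.87
```

```bash
python3 -m creep '[{"translation":[11,-22,0],"angular":[0,0,-0.06],"jaw":0},{"translation":[28,-58,0],"angular":[0,0,-0.15],"jaw":0},{"translation":[48,-100,0],"angular":[0,0,-0.27],"jaw":0},{"translation":[68,-142,0],"angular":[0,0,-0.39],"jaw":0},{"translation":[86,-180,0],"angular":[0,0,-0.51],"jaw":0},{"translation":[99,-207,0],"angular":[0,0,-0.6],"jaw":0},{"translation":[105,-219,0],"angular":[0,0,-0.626],"jaw":0},{"translation":[105,-219,0],"angular":[0,0,-0.626],"jaw":0}]'
python3 - <<'E'
from h import *
im,ci=snap("wrist","w9");cv2.imwrite("pics/w9c.png",im[60:320,100:420,::-1])
snap("scene","s9");snap("side","d9")
goto([568.3,-40,50],-47)
print(ctrl.get_obs()["moment"])
E
```

```text
t: 21.8
ee_pos: [568.6, -39.9, 120.8]
orientation: [2.923, 1.152, -0.0]
ft_force: [0.1, -0.5, -0.7]
width: 11.4
grasp_force: 30.0
now [568.2 -41.1 120.8] ydir -47.1 q6 0.73 F [-0.5 -1.2 -0.3] w 12.2 t 21.95
shift [ 0.9 -0.7 70.8]
turn [-0.     0.    -0.002] deg -0.1 q6 pred 0.73
turn [1.00e-03 0.00e+00 3.14e+00] deg 179.9 q6 pred 3.87
[-0.10969684  0.08929969 -0.01991929]
```

View pics/w9c.png

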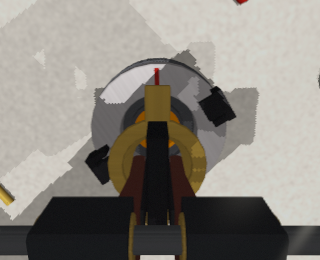

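The ring is held level, and its ear points at the red mark at crop (157,75) between the claws. This was my last picture view; from here I go by force and numbers.

```bash
python3 -m creep '[{"translation":[0,0,12],"angular":[0,0,0],"jaw":0},{"translation":[0,0,30],"angular":[0,0,0],"jaw":0},{"translation":[0,0,44],"angular":[0,0,0],"jaw":0},{"translation":[0,0,52],"angular":[0,0,0],"jaw":0},{"translation":[0,0,57],"angular":[0,0,0],"jaw":0},{"translation":[0,0,61],"angular":[0,0,0],"jaw":0},{"translation":[0,0,64],"angular":[0,0,0],"jaw":0},{"translation":[0,0,66],"angular":[0,0,0],"jaw":0}]'
python3 -c "
from h import *
o=ctrl.get_obs();print(o['ft_force'],o['moment']);goto([568.3,-40,50],-47)"
```

```text
t: 22.95
ee_pos: [569.5, -40.3, 55.2]
orientation: [2.922, 1.152, 0.003]
ft_force: [2.1, -1.3, 0.6]
width: 11.8
grasp_force: 30.0
[ 2.13876308 -1.28787237  0.5526741 ] [-0.21520808 -0.23315566 -0.04134442]
now [569.5 -40.3  55.2] ydir -47.0 q6 0.73 F [ 2.1 -1.3  0.6] w 11.8 t 22.95
shift [-0.7 -1.1  5.2]
turn [ 0.002 -0.001  0.   ] deg 0.0 q6 pred 0.73
turn [ 2.000e-03  3.000e-03 -3.141e+00] deg -180.0 q6 pred -2.41
```

```bash
python3 -m creep '[{"translation":[0,0,0.5],"angular":[0,0,0],"jaw":0},{"translation":[0,0,1],"angular":[0,0,0],"jaw":0},{"translation":[0,0,1.5],"angular":[0,0,0],"jaw":0},{"translation":[0,0,2],"angular":[0,0,0],"jaw":0},{"translation":[0,0,2.5],"angular":[0,0,0],"jaw":0},{"translation":[0,0,3],"angular":[0,0,0],"jaw":0},{"translation":[0,0,3],"angular":[0,0,0],"jaw":0},{"translation":[0,0,3],"angular":[0,0,0],"jaw":0}]'
python3 -c "
from h import *
o=ctrl.get_obs();print(o['ft_force'],o['moment']);goto([568.3,-40,50],-47)"
```

```text
t: 23.95
ee_pos: [569.4, -40.3, 53.4]
orientation: [2.922, 1.152, 0.002]
ft_force: [-0.7, -1.8, 13.6]
width: 11.7
grasp_force: 30.0
[-0.67345757 -1.83048833 13.60969668] [-0.4906319   0.05341426  0.01557884]
now [569.4 -40.3  53.4] ydir -47.0 q6 0.73 F [-0.7 -1.8 13.6] w 11.7 t 23.95
shift [-0.6 -1.   3.4]
turn [ 0.001 -0.001  0.   ] deg 0.0 q6 pred 0.73
turn [ 2.000e-03  2.000e-03 -3.141e+00] deg -180.0 q6 pred -2.41
```

The ring is seated at reading 53.4 with 13.6 N. Next is the clockwise twist, which is positive about the tool's z.

```bash
python3 -m creep '[{"translation":[0,0,-0.5],"angular":[0,0,0.1],"jaw":0},{"translation":[0,0,-0.5],"angular":[0,0,0.25],"jaw":0},{"translation":[0,0,-0.5],"angular":[0,0,0.4],"jaw":0},{"translation":[0,0,-0.5],"angular":[0,0,0.55],"jaw":0},{"translation":[0,0,-0.5],"angular":[0,0,0.7],"jaw":0},{"translation":[0,0,-0.5],"angular":[0,0,0.85],"jaw":0},{"translation":[0,0,-0.5],"angular":[0,0,0.97],"jaw":0},{"translation":[0,0,-0.5],"angular":[0,0,1.04],"jaw":0}]'
python3 - <<'E'
from h import *
o=ctrl.get_obs();print(o['ft_force'],o['moment']);goto([568.3,-40,50],-107)
for c in("scene","side"):
    im,ci=snap(c,c+"10"); hsv=cv2.cvtColor(im,cv2.COLOR_RGB2HSV)
    n,_,st,ce=cv2.connectedComponentsWithStats(cv2.inRange(hsv,(12,130,50),(30,255,255)))
    for i in range(1,n):
        if st[i,4]>8: print(c,st[i],np.round(onz(ci,ce[i],67),1))
E
```

```text
t: 24.95
ee_pos: [568.9, -41.2, 53.4]
orientation: [3.107, -0.455, 0.001]
ft_force: [0.4, -8.2, 11.1]
width: 11.7
grasp_force: 30.1
[ 0.37436396 -8.1816112  11.11190432] [-1.47523976  0.16549658  0.3674517 ]
now [568.9 -41.2  53.4] ydir -106.7 q6 1.77 F [ 0.4 -8.2 11.1] w 11.7 t 24.95
shift [-0.9 -1.   3.4]
turn [ 0.001 -0.001  0.006] deg 0.3 q6 pred 1.78
turn [ 2.000e-03  2.000e-03 -3.135e+00] deg -179.7 q6 pred -1.36
scene [160  34  47  18 215] [  98.2 -751.6   67. ]
scene [151 164  19  21 136] [ 621.1 -294.4   67. ]
scene [317 189  21  17  79] [428.6  76.8  67. ]
scene [243 206  23  14 173] [576.6 -27.   67. ]
scene [234 213   8   8  22] [606.  -48.3  67. ]
scene [ 156  279   75   65 1556] [844.  43.  67.]
scene [274 355   7  15  34] [820.3 230.6  67. ]
scene [299 374   5  10  35] [818.3 281.1  67. ]
side [192   5  10   9  43] [379.6 807.8  67. ]
side [368  75   9  23  40] [854.2 330.2  67. ]
side [ 376  143   40   59 1128] [809.1 -17.7  67. ]
side [206 178   6  22  54] [377.1  -6.8  67. ]
side [272 191  44  14 276] [564.4 -54.6  67. ]
side [312 320  37  24 284] [ 572.9 -377.6   67. ]
```

```bash
python3 -m creep '[{"translation":[0,0,0],"angular":[0,0,0.01],"jaw":0},{"translation":[0,0,0],"angular":[0,0,0.02],"jaw":0},{"translation":[0,0,0],"angular":[0,0,0.03],"jaw":0},{"translation":[0,0,0],"angular":[0,0,0.04],"jaw":0},{"translation":[0,0,0],"angular":[0,0,0.05],"jaw":0},{"translation":[0,0,0],"angular":[0,0,0.05],"jaw":0},{"translation":[0,0,0],"angular":[0,0,0.05],"jaw":0},{"translation":[0,0,0],"angular":[0,0,0.05],"jaw":0}]'
python3 - <<'E'
from h import *
o=ctrl.get_obs();print(o['ft_force'],o['moment']);goto([568.3,-40,50],-107)
E
```

```text
t: 26.05
ee_pos: [568.9, -41.3, 53.4]
orientation: [3.095, -0.527, 0.001]
ft_force: [-0.4, -8.0, 10.2]
width: 11.3
grasp_force: 30.2
[-0.38029584 -7.97422389 10.2276012 ] [-1.37156093  0.2020808   0.49617615]
now [568.9 -41.3  53.4] ydir -109.3 q6 1.82 F [-0.4 -8.  10.2] w 11.3 t 26.05
shift [-1.  -1.1  3.4]
turn [ 0.002 -0.001 -0.041] deg -2.3 q6 pred 1.78
turn [-2.000e-03 -3.000e-03  3.101e+00] deg 177.7 q6 pred 4.92
```

```bash
python3 -m creep '[{"translation":[0,0,0],"angular":[0,0,0.05],"jaw":0.4},{"translation":[0,0,0],"angular":[0,0,0.05],"jaw":0.4},{"translation":[0,0,0],"angular":[0,0,0.05],"jaw":0.4},{"translation":[0,0,0],"angular":[0,0,0.05],"jaw":0.4},{"translation":[0,0,-10],"angular":[0,0,0.05],"jaw":0.4},{"translation":[0,0,-50],"angular":[0,0,0.05],"jaw":0.4},{"translation":[0,0,-110],"angular":[0,0,0.05],"jaw":0.4},{"translation":[0,0,-170],"angular":[0,0,0.05],"jaw":0.4}]'
python3 - <<'E'
from h import *
o=ctrl.get_obs();print(o['ft_force'],o['ee_pos'],o['width'])
C=np.array([568.8,-40.,0])
for c in("wrist","scene","side"):
    im,ci=snap(c,c+"11"); 
    for r in ctrl.look_for(c,"ring_bar")[:3]:
        b=r["rect"];m=[(b[0]+b[2])/2,(b[1]+b[3])/2];print(c,round(r["score"],2),np.round(b),np.round(onz(ci,m,80),1))
    hsv=cv2.cvtColor(im,cv2.COLOR_RGB2HSV); m=cv2.inRange(hsv,(12,110,40),(35,255,255))
    ys,xs=np.nonzero(m); P=np.array([onz(ci,(x,y),67)[:2] for x,y in zip(xs,ys)])-C[:2]
    r=np.hypot(*P.T); k=(r>36)&(r<56); 
    a=np.degrees(np.arctan2(P[k,1],P[k,0])); print(c,"ear pix",k.sum(),np.histogram(a,bins=range(-180,181,20))[0])
    e=k&(r<62); 
    for lo,hi in((-90,90),(90,270)):
        s=k&((np.degrees(np.arctan2(P[:,1],P[:,0]))-lo)%360<180)
        if s.sum(): print("  ear mean",P[s].mean(0),np.degrees(np.arctan2(*P[s].mean(0)[::-1])))
E
```

```text
t: 27.05
ee_pos: [568.2, -40.1, 224.6]
orientation: [-3.082, 0.607, 0.0]
ft_force: [1.3, 0.4, 0.4]
width: 35.2
grasp_force: 0.0
[1.27314361 0.37123846 0.4019767 ] [568.23405719 -40.05540341 224.62715638] 35.20936619780033
wrist 0.86 [456.  25. 505.  83.] [ 599.5 -314.8   80. ]
wrist 0.82 [425. 206. 470. 268.] [ 394.5 -235.8   80. ]
wrist 0.79 [230. 125. 286. 204.] [577.9 -44.4  80. ]
wrist ear pix 212 [ 0  0  0  0  0  0  7 72 80  6  0  0  0  0  0  0 19 28]
  ear mean [ 39.21718184 -13.73977034] -19.3079492468559
  ear mean [-39.90654097  12.13386267] 163.0877392680924
scene 0.72 [150. 162. 169. 189.] [ 631.6 -282.7   80. ]
scene 0.72 [174. 137. 201. 154.] [ 507.3 -311.    80. ]
scene 0.62 [240. 190. 271. 222.] [566.5 -29.4  80. ]
scene ear pix 39 [ 0  0  0  0  0  0  0  3 11  0  0  0  0  0  0  0 12 13]
  ear mean [41.43615107 -9.57171976] -13.007128848965822
  ear mean [-40.2098882   13.63176446] 161.27255851888376
side 0.9 [176. 288. 230. 322.] [ 347.7 -300.7   80. ]
side 0.86 [311. 321. 350. 343.] [ 570.1 -383.5   80. ]
side 0.8 [274. 183. 316. 206.] [563.5 -56.7  80. ]
side ear pix 62 [ 0  0  2  3  0  0  0 18  9  0  0  0  0  0  0  0  6 24]
  ear mean [ 37.31400011 -16.10241444] -23.34204025639341
  ear mean [-38.36094371   3.83392306] 174.29261783444852
```

```bash
python3 -c "
from workcell import ctrl
print(ctrl.close_job())"
```

```text
the job is handed in; nothing more can be done
None
```

I handed the job in at about 27 s: the amber filter lies in the lamp with the ring seated on it, ears measured at about -18° against a claw line of about -17°. The gripper is clear and I never touched the blue filter. The hand-in returned no verdict, and I checked the final pose only by image measurement, not by eye.

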